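# Turn the slotted hex bar and lay it in the angled drilling rest

### The job

The hex bar has a groove milled along one of its six flats. Roll the bar over on the bench, flat by flat, until the grooved flat faces straight up and the bar lies still, then pick it up and lay it gently, without dropping it, lengthwise between the rails of the sloping drilling rest: groove still uppermost, bottom flat down on the bed, lower end against the stop (either end of the bar may be the lower one). Let go of it, and leave the tools lying about where they are.

Things in the scene. Friction and masses are not known exactly. Their poses are not given: they have to be found in the camera images.
- hex_bar: Aluminium hex bar, 40 mm across flats, 46 across corners, 110 long, 0.35 kg. Origin on its axis at mid-length; x along it, z out through the grooved flat, at first 120 degrees from up (two rolls; each shifts the axis 23 mm). Ends alike. It does not slide easily: a level push on a side jams; carry the near side corner up and over in an arc about the far lower edge, and past 30 degrees it tips over.
- slot_mid (a point): Point on the bar's grooved flat, at mid-length and mid-width, level with the flat (20 mm from the bar's axis). The groove is 10 mm wide, 4.5 mm deep, with a dark floor, and runs the whole length; it is the only one.
- rest: Fixed wooden drilling rest: plywood base 165 x 100 x 12 mm on the bench with a sloping bed above it. Origin at the middle of the base's underside; +x is the direction in which the bed rises (roughly to the robot's right).
- rest_bed: The rest's fixed bed, tilted 25 degrees. Origin mid upper face, 68 mm above the bench; x up the slope, z square to the bed. Side rails 10 mm high along x splay like the bar's lower flats: 28 mm apart at the bed, 40 at the top, 50 over their outsides. Stop at the lower end 16 mm high, face at x = -55 mm: home, the bar's middle is at x = 0, y = 0, z = 20 mm. The bar does not slide down by itself.
- tape_duct: Bystander: small black roll of tape lying flat, 58 mm across, 19 mm high; origin at the centre of its underside. Leave alone.
- wrench_a: Bystander: longer steel spanner, 182 mm long along its own y, 6 mm thick; origin at the middle of its underside. Leave alone.
- screwdriver_yel: Bystander: yellow screwdriver, 135 mm long along its own y, 24 mm thick; origin at the middle of its underside. Leave alone.
- wrench_b: Bystander: small steel spanner, 142 mm long along its own y, 6 mm thick; origin at the middle of its underside. Leave alone.
Things that resemble listed ones, but are neither listed nor needed, are in the scene too. What is meant by the hex_bar is not blue, pink or turquoise, and is the larger of those in its own colour.

How it is judged:
On the way:
1. the bar lies still on the bench with its grooved flat up (height (world z) of slot_mid between 0.037 and 0.043 m and angle between hex_bar's own z axis and vertical below 0.1 rad and height (world z) of hex_bar below 0.023 m and linear speed of hex_bar below 0.02 m/s), for 0.2 s.
At the end, for the whole second after the job is handed in: The bar lies still and released in the sloping rest: flat on the bed between the rails (middle within 5 mm of the bed's middle line, axis within 0.1 rad of the slope, 20 +/- 3 mm above the bed), grooved flat uppermost (40 +/- 3 mm above the bed), lower end within 5 mm of the stop (z of slot_mid in the frame of rest_bed between 0.037 and 0.043 m and z of hex_bar in the frame of rest_bed between 0.017 and 0.023 m and angle between the x axis of hex_bar and the x axis of rest_bed, either way round below 0.1 rad and y of hex_bar in the frame of rest_bed between -0.005 and 0.005 m and x of hex_bar in the frame of rest_bed between -0.004 and 0.005 m and linear speed of hex_bar below 0.01 m/s); the robot touches nothing.
It fails at once if the bar is dropped or rammed into the rest (more than 120 N) (contact force between hex_bar and rest_bed above 120 N).
It fails at once if a bystander is moved more than 30 mm (distance of any of tape_duct, wrench_a, screwdriver_yel, wrench_b from where it was at the start of the episode above 0.03 m).
It also fails if it takes over 64 s, if anything falls off the work surface, if the arm or the gripper's body presses on something with over 40 N, if the wrist force passes 120 N, or if a joint passes its speed limit or range.

### The arm

A 6-joint arm with a two-finger parallel gripper is mounted at the origin on a cart in front of the work surface, level with it; the furniture and walls round the work are solid. World frame = base frame: x ahead of the robot, y to its left, z up, the work surface at z = 0. Lengths are in m, angles in rad, forces in N, time in s.
With the tool pointing down it reaches from about 0.225 to 0.875 m from the base axis. Payload 3.4 kg.
Tool frame: the origin (TCP) lies between the finger pads; the fingertips stand 8 mm ahead of it and the grasp point (between the pads) lies 11 mm behind it; z points along the fingers, y is the line along which they close (so a half turn about z gives the same grasp; the last joint's range is limited). The gripper opens to 85 mm and grips with 20 to 120 N. Pads are 22 mm wide; open, the fingers measure 114 mm over their backs; the gripper's body (76 mm by 85 mm) begins 54 mm behind the grasp point. The pads swing forward as they close: fully open they stand 13 mm farther back than shut.
Start: joints at [1.017, 0.276, 1.505, -0, 1.361, -0.121], TCP at [0.241, 0.522, 0.204] pointing down, gripper open.
Joint ranges: [-2.89, 2.89], [-0.75, 2.08], [0.22, 2.7], [-1.18, 4.32], [0.11, 2.71], [-2.7, 2.7]. Speed limits (rad/s): [2.57, 2.57, 3.14, 3.14, 3.14, 3.14].

### API

Orientations are given as a unit quaternion [w, x, y, z].
In Python, from rig import manip gives the robot as it stands.
- The arm moves only by the tool move_arm, never from a script. Its argument "deltas" is a list that holds one entry, the list of rows, each a list of 5 numbers: the shift along the tool's x, y, z normalised to -1 to 1, where 1 is 80 cm, then the turn about the tool's z normalised to -1 to 1, where 1 is 120 degrees, then the closure, from -1 (fully open) to 1 (shut). In form: [[[tx, ty, tz, twist, grip], ...]]. A call has 1 to 12 rows; each row is the pose to reach, as a shift and turn from the pose commanded when the call began, along the tool's axes at that moment; what a row does not reach only later rows make up. A row lasts 1/10 s, in which the tool goes at most 50 mm and 8.59 degrees, less where a joint would pass 70% of its speed; a pose out of reach is approached as far as the arm can. A call with a number of a shift or a turn outside -1 to 1 is refused whole. A call with a gripper value outside its range is refused whole. The fingers move at their own pace and stop on an object; "squeeze" is the grip in N (left out, the last holds). Time passes only in rows, so rows that repeat a pose let the fingers close. It gives the time, the measured TCP pose, the force, the opening and the grip force at its end, in the units of the state.
- manip.get_state(): the state, without advancing time (a new reading comes with each control period).
- manip.get_image(name): name is "scene" or "top" or "wrist"; returns the picture (384x512x3 uint8, red, green, blue); there is no depth.
- manip.camera_params(name): a dict with "fx", "fy", "cx", "cy" (pixels), "dist" ([k1, k2, p1, p2, k3] as OpenCV has them; the pictures are not rectified), "R" (3x3) and "t" (3): a world point X has camera coordinates R X + t; the wrist camera has in their place "tool_from_camera" (4x4, takes a point from camera to tool coordinates, whose origin is the TCP and whose axes are the flange's). Camera axes: x right, y down, z forward; pixel columns grow to the right and rows downward; lengths in m; the calibration is good to about 2 mm. A picture is of the moment at which its call begins: read the wrist's pose just before it. camera_params takes no time and is no camera call.
- manip.sign_off(): hands the job in; it is judged then, once.
The state is a dict: "clock": time; "qpos": joint angles; "qd": joint speeds; "effort": joint torques, N m; "position": TCP position; "ee_rot": TCP orientation; "contact_force": force on the tool from outside, world axes, zero at the start; "moment": the same for the moment, N m; "width": finger opening in m; "gripper_force": force on a finger pad.
Only numpy, scipy, OpenCV 4.12 (cv2) and the standard library are available. Lean on these libraries where they do the work, as an engineer would, in place of code of your own. Each camera call takes 0.05 s, during which the arm holds its last target. There are 200 camera calls.

## Working session

There is one attempt and no reset: what is moved stays moved. The work goes in short steps, Python scripts to look and compute and a tool call to move; the robot and the scene stay as the last step left them, time stands still between calls to the robot, and variables do not carry over. Pictures are saved under pics/ and viewed, at most 10 in all, crops included, and the job is handed in when it is done.

Besides the shell and the picture viewer there is one more tool, called as a command line: name --argument value ..., lists and objects as JSON in quotes. move_arm: Moves the arm, as the interface text tells. Scaled input: -1 to 1 covers 80 cm each way for a shift and 120 degrees each way for a turn. Its arguments: {"type":"object","properties":{"deltas":{"type":"array","items":{"type":"array","items":{"type":"array","items":{"type":"number","minimum":-1,"maximum":1}}}},"squeeze":{"type":"number"}},"required":["deltas"]}

```bash
mkdir -p pics; ls; python3 - <<'E'
from rig import manip
import cv2,numpy as np
s=manip.get_state();print(s)
for n in("scene","top"):
    im=manip.get_image(n);cv2.imwrite(f"pics/{n}0.png",im[:,:,::-1])
    print(n,manip.camera_params(n))
print(manip.camera_params("wrist"))
a=cv2.imread("pics/scene0.png");b=cv2.imread("pics/top0.png")
cv2.imwrite("pics/scene0b.png",cv2.resize(a,(800,600),interpolation=cv2.INTER_CUBIC))
cv2.imwrite("pics/top0b.png",cv2.resize(b,(800,600),interpolation=cv2.INTER_CUBIC))
E
```

```text
pics
{'clock': 0.0, 'qpos': array([ 1.01704513e+00,  2.76596897e-01,  1.50614710e+00,  7.33543567e-06,
        1.36066697e+00, -1.20996920e-01]), 'qd': array([-0.00067453,  0.00147383,  0.00117987, -0.00014849,  0.00048328,
       -0.00071545]), 'effort': array([ 8.63032401e-04, -4.16776657e+01, -2.45801854e+01, -1.56099209e-04,
        1.11146359e-02, -1.64883693e-05]), 'position': array([0.24083641, 0.52150169, 0.20283309]), 'ee_rot': array([-3.04324657e-04,  2.14693320e-01,  9.76681090e-01, -8.56718458e-04]), 'contact_force': array([0.16120262, 0.42390244, 0.43956546]), 'moment': array([ 0.01292913, -0.00098324, -0.00406983]), 'gripper_force': 0.0, 'width': 0.08530965857484567}
scene {'fx': 397.75494023459856, 'fy': 397.75494023459856, 'cx': 260.5419674518081, 'cy': 196.48015018519257, 'dist': array([-0.00010205,  0.        ,  0.        ,  0.        ,  0.        ]), 'R': array([[ 0.51437824, -0.85726875,  0.0224793 ],
       [-0.55494071, -0.35273125, -0.75340658],
       [ 0.65380107,  0.37506127, -0.65717061]]), 't': array([-0.28324536,  0.36983201,  1.01242182])}
top {'fx': 366
[... 253 characters left out ...]
e-01, -9.70921247e-03, -1.72971017e-01],
       [ 1.73241274e-01, -5.03660019e-02, -9.83590731e-01]]), 't': array([0.01683902, 0.56380745, 1.11149835])}
{'fx': 266.09837791298736, 'fy': 266.09837791298736, 'cx': 257.29474184011394, 'cy': 190.9959937337672, 'dist': array([-0.04922577,  0.        ,  0.        ,  0.        ,  0.        ]), 'tool_from_camera': array([[ 1.73046506e-04, -9.56347802e-01, -2.92230819e-01,
         7.45538469e-02],
       [ 9.99998721e-01,  6.30200631e-04, -1.47022379e-03,
         3.27290009e-04],
       [ 1.59020934e-03, -2.92230191e-01,  9.56346688e-01,
        -1.69742425e-01],
       [ 0.00000000e+00,  0.00000000e+00,  0.00000000e+00,
         1.00000000e+00]])}
```

View pics/scene0b.png

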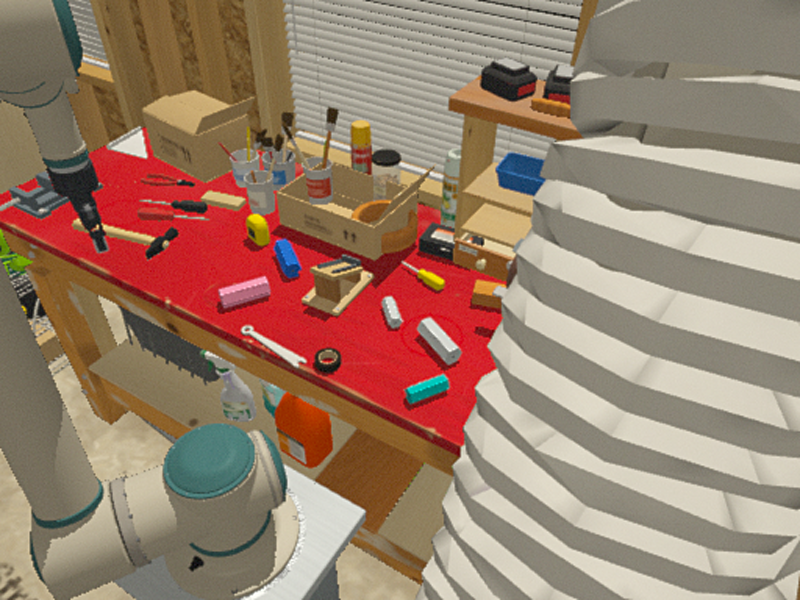

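View pics/top0b.png

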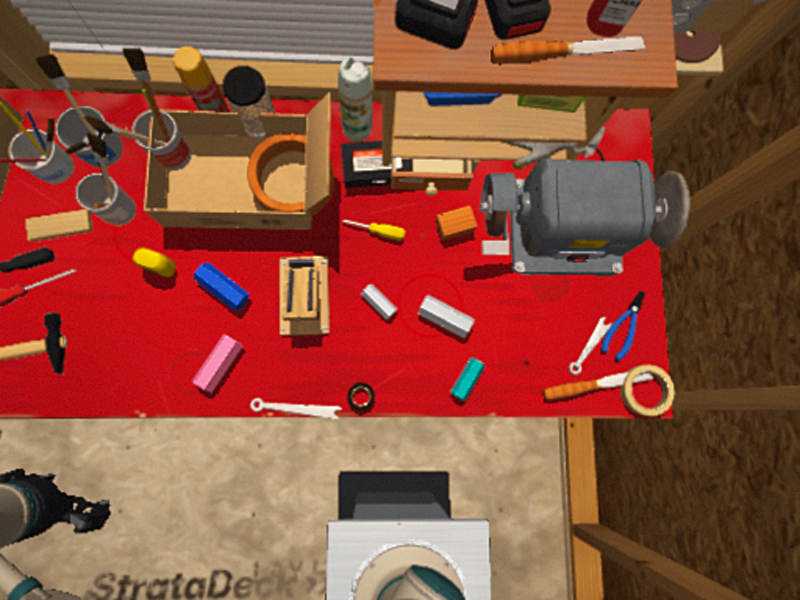

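The scene view (in 800x600 pixels) shows the drilling rest at about (337,285). The bar-like things are:
- large silver, (440,340)
- small silver, (391,312)
- blue, (287,258)
- pink, (244,292)
- turquoise, (428,389)

In the top view these sit at (446,315), (378,301), (221,287), (217,362) and (467,380). The hex_bar is the larger silver one. Next I'll check it and the rest in one crop sheet.

```bash
python3 - <<'E'
import cv2,numpy as np
a=cv2.imread("pics/scene0.png");b=cv2.imread("pics/top0.png")
def c(im,x,y,w,h,W,H): return cv2.resize(im[y:y+h,x:x+w],(W,H),interpolation=cv2.INTER_CUBIC)
top=np.hstack([c(a,190,155,50,50,400,300+100)[:300],c(a,240,185,50,38,400,300)])
bot=np.hstack([c(b,170,160,50,60,400,300)[:300],c(b,225,170,80,60,400,300)])
# exact: scene rest 8x (190,155); scene bars 8x (240,185); top rest x8,y5 (170,160); top bars 5x (225,170)
cv2.imwrite("pics/crop1.png",np.vstack([top,bot]))
E
```

```text
(no output)
```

View pics/crop1.png

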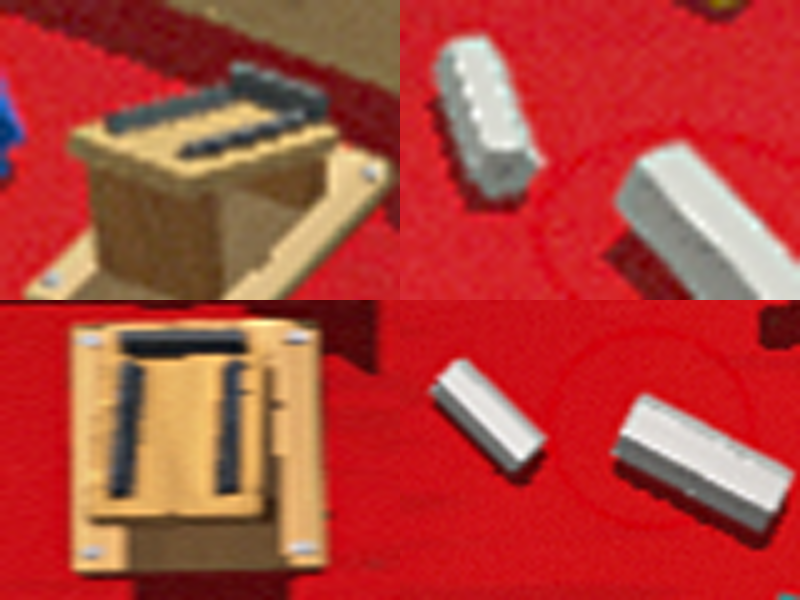

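The crops confirm the large silver bar: its scene crop spans (620,195) to (800,270). In the rest's top crop the dark stop lies at the far end at (183,342), so the bed descends away from the robot. No groove shows on the bar's visible flats.

```bash
cat > h.py <<'E'
import numpy as np,cv2
from rig import manip
from scipy.spatial.transform import Rotation as Ro
def cam(name,s=None):
    p=manip.camera_params(name);K=np.array([[p['fx'],0,p['cx']],[0,p['fy'],p['cy']],[0,0,1.]])
    if name!='wrist': return K,p['dist'],p['R'],p['t']
    q=s['ee_rot'];T=np.eye(4);T[:3,:3]=Ro.from_quat([*q[1:],q[0]]).as_matrix();T[:3,3]=s['position']
    M=np.linalg.inv(T@p['tool_from_camera']);return K,p['dist'],M[:3,:3],M[:3,3]
def ray(c,uv):
    K,d,R,t=c;n=cv2.undistortPoints(np.array([[uv]],float),K,d)[0,0]
    v=R.T@np.array([*n,1]);return -R.T@t,v/np.linalg.norm(v)
def atz(c,uv,z):
    o,v=ray(c,uv);return o+v*(z-o[2])/v[2]
def tri(*cu):
    A=np.zeros((3,3));b=np.zeros(3);L=[ray(*x) for x in cu]
    for o,v in L:
        P=np.eye(3)-np.outer(v,v);A+=P;b+=P@o
    X=np.linalg.solve(A,b);return X,max(np.linalg.norm(np.cross(X-o,v)) for o,v in L)
def proj(c,X):
    K,d,R,t=c;return cv2.projectPoints(np.array(X,float).reshape(-1,3),cv2.Rodrigues(R)[0],t,K,d)[0][:,0]
E
python3 - <<'E'
from h import *
T=cam('top');S=cam('scene')
tb=lambda u,v:(225+u/5,170+(v-300)/5)
sb=lambda u,v:(240+(u-400)/8,185+v/8)
tr=lambda u,v:(170+u/8,160+(v-300)/5); sr=lambda u,v:(190+u/8,155+v/8)
print('bar top flat corners z=.04',[atz(T,tb(*p),.04).round(3) for p in((641,397),(622,430),(793,475),(775,510))])
print('barA',tri((T,tb(641,397)),(S,sb(682,145))),tri((T,tb(622,430)),(S,sb(650,155))))
for n,a,b in(('Lup',(122,495),(110,125)),('Llo',(133,362),(240,92)),('Rup',(228,495),(185,152)),('Rlo',(232,362),(305,118)),('stopR',(243,335),(326,100)),('stopL',(122,335),(238,67))):
    print(n,*tri((T,tr(*a)),(S,sr(*b))))
for p in((75,330),(318,322),(325,570),(75,572)): print('base',atz(T,tr(*p),.012).round(3))
s=manip.get_state();print(Ro.from_quat([*s['ee_rot'][1:],s['ee_rot'][0]]).as_matrix().round(3))
E
```

```text
bar top flat corners z=.04 [array([ 0.595, -0.296,  0.04 ]), array([ 0.573, -0.282,  0.04 ]), array([ 0.545, -0.392,  0.04 ]), array([ 0.522, -0.379,  0.04 ])]
barA (array([ 0.49254576, -0.16874457,  0.22906786]), np.float64(0.08601544816389962)) (array([ 0.47793089, -0.1608921 ,  0.22799295]), np.float64(0.0823248708215451))
Lup [0.54893064 0.23420797 0.09725067] 0.0002633811611115249
Llo [0.64289438 0.23681449 0.05469236] 0.0029162670761037884
Rup [0.54933634 0.1944412  0.09863011] 0.0006737256657658309
Rlo [0.64272231 0.19883701 0.05525444] 0.001989061763214302
stopR [0.65888073 0.19609456 0.05676664] 0.00035273271401937127
stopL [0.65730661 0.24383638 0.05786187] 0.0005094483769074709
base [0.673 0.269 0.012]
base [0.68  0.171 0.012]
base [0.515 0.164 0.012]
base [0.513 0.263 0.012]
[[-0.908  0.419 -0.001]
 [ 0.419  0.908 -0.001]
 [ 0.    -0.002 -1.   ]]
```

```bash
python3 - <<'E'
from h import *
T=cam('top');S=cam('scene')
tb=lambda u,v:(225+(u-400)/5,170+(v-300)/5)
sb=lambda u,v:(240+(u-400)/8,185+v/8)
P=[atz(T,tb(*p),.04) for p in((641,397),(622,430),(793,475),(775,510))]
print('bar top flat',np.round(P,3),np.mean(P,0))
d=P[2]-P[0];print(np.linalg.norm(d),np.degrees(np.arctan2(d[1],d[0])))
print('barA',tri((T,tb(641,397)),(S,sb(682,145))),tri((T,tb(622,430)),(S,sb(650,155))))
for n,p in(('turq',(467,380)),('smallsil',(378,301)),('orange',(456,223)),('vice',(495,247))): print(n,atz(T,np.array(p)/1.5625,.02).round(3))
E
```

```text
bar top flat [[ 0.592 -0.036  0.04 ]
 [ 0.571 -0.023  0.04 ]
 [ 0.543 -0.133  0.04 ]
 [ 0.52  -0.121  0.04 ]] [ 0.55648177 -0.07822921  0.04      ]
0.10913314500013374 -117.12998870116192
barA (array([ 0.59128544, -0.03457611,  0.04175544]), np.float64(0.0012663670159871307)) (array([ 0.57160666, -0.02523458,  0.04547541]), np.float64(0.0028743208981705714))
turq [ 0.422 -0.119  0.02 ]
smallsil [0.585 0.064 0.02 ]
orange [ 0.756 -0.101  0.02 ]
vice [ 0.704 -0.184  0.02 ]
```

move_arm --deltas '[[[-0.482,-0.507,0,0,-1],[-0.482,-0.507,0,0,-1],[-0.482,-0.507,0,0,-1],[-0.482,-0.507,0,0,-1],[-0.482,-0.507,0,0,-1],[-0.482,-0.507,0,0,-1],[-0.482,-0.507,0,0,-1],[-0.482,-0.507,0,0,-1],[-0.482,-0.507,0.129,0,-1],[-0.482,-0.507,0.129,0,-1],[-0.482,-0.507,0.129,0,-1],[-0.482,-0.507,0.129,0,-1]]]'

```text
clock: 1.3
position: [0.4209, -0.01, 0.0991]
ee_rot: [-0.0, 0.215, 0.977, -0.0]
contact_force: [-0.3, 0.4, 0.8]
width: 0.0852
gripper_force: 0.0
```

move_arm --deltas '[[[0,0,0,0,-1],[0,0,0,0,-1],[0,0,0,0,-1]]]'

```text
clock: 1.6
position: [0.421, -0.0071, 0.1009]
ee_rot: [0.0, 0.214, 0.977, 0.0]
contact_force: [-0.2, -0.6, 0.4]
width: 0.085
gripper_force: 0.0
```

```bash
python3 - <<'E'
from h import *
s=manip.get_state();im=manip.get_image('wrist')[:,:,::-1];cv2.imwrite('pics/w1.png',im)
np.save('w1.npy',s,allow_pickle=True);print(s['clock'],s['position'],s['ee_rot'])
c=cam('wrist',s);u=proj(c,[.556,-.078,.02])[0];print(u)
x,y=[int(max(0,min(m,k-w/2))) for k,w,m in((u[0],260,252),(u[1],190,194))]
print(x,y);cv2.imwrite('pics/w1c.png',cv2.resize(im[y:y+190,x:x+260],(780,570),interpolation=cv2.INTER_CUBIC))
E
```

```text
1.6 [ 0.4210232  -0.0071322   0.10092564] [1.16615190e-04 2.14464922e-01 9.76731635e-01 3.10241969e-04]
[250.56809063 314.53504136]
120 194
```

View pics/w1c.png

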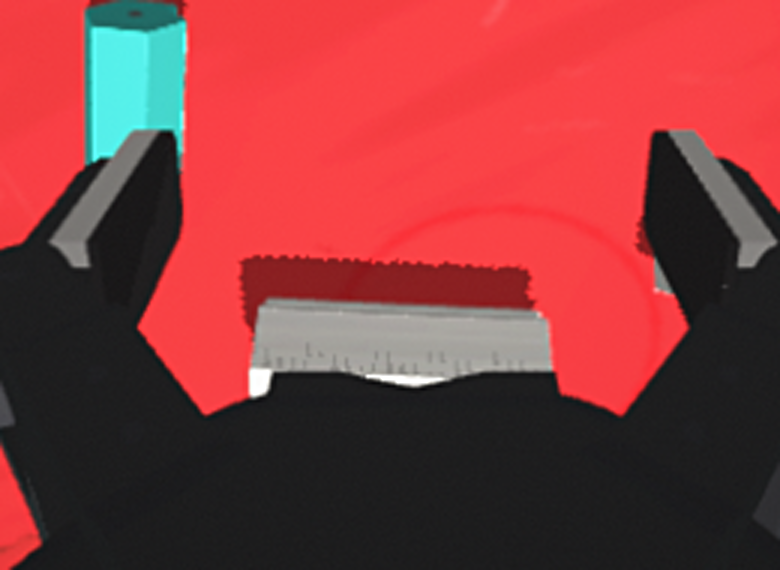

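move_arm --deltas '[[[-0.271,-0.319,0,0,-1],[-0.271,-0.319,0,0,-1],[-0.271,-0.319,0,0,-1],[-0.271,-0.319,0,0,-1],[-0.271,-0.319,0,0,-1],[-0.271,-0.319,0.06,0,-1],[-0.271,-0.319,0.06,0,-1],[-0.271,-0.319,0.06,0,-1],[-0.271,-0.319,0.06,0,-1],[-0.271,-0.319,0.06,0,-1],[-0.271,-0.319,0.06,0,-1],[-0.271,-0.319,0.06,0,-1]]]'

```text
clock: 2.85
position: [0.5113, -0.3293, 0.0538]
ee_rot: [0.001, 0.214, 0.977, -0.0]
contact_force: [-0.3, -0.3, 0.1]
width: 0.0852
gripper_force: 0.0
```

```bash
python3 - <<'E'
from h import *
s=manip.get_state();im=manip.get_image('wrist')[:,:,::-1];cv2.imwrite('pics/w2.png',im)
np.save('w2.npy',s,allow_pickle=True);print(s['clock'],s['position'])
c=cam('wrist',s);print(proj(c,[[.531,-.127,.02],[.581,-.029,.02]]))
cv2.imwrite('pics/w2c.png',cv2.resize(im[20:192,312:512],(800,688))[:600])
E
```

```text
2.85 [ 0.51132697 -0.32934625  0.05375617]
[[504.27685333 124.33422419]
 [616.04000331 134.58044145]]
```

View pics/w2c.png

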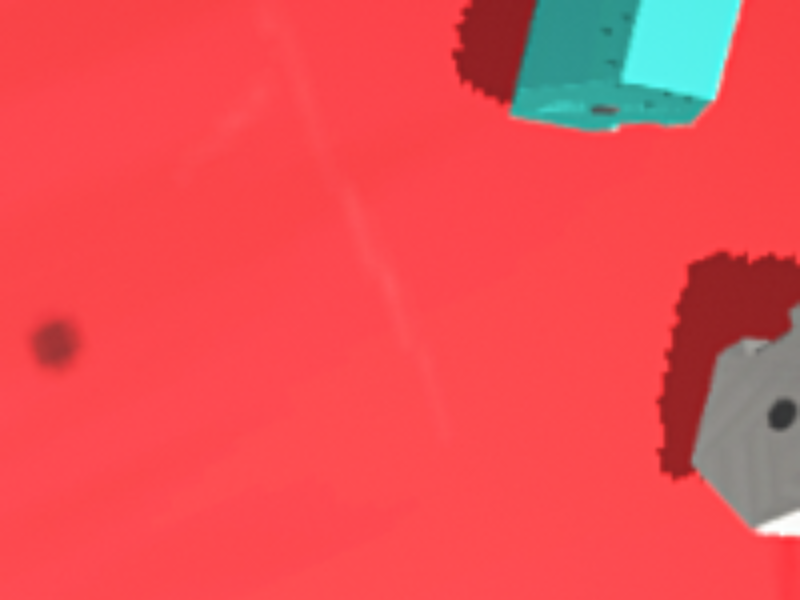

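The end face (dot at crop (783,413)) has a notch at (755,345). That is the robot-side lower flat; the far-side lower flat, around (720,495), is plain. So the bar must roll away from the robot, along n ≈ (0.89,-0.456).

move_arm --deltas '[[[0,0,-0.1,0.2,-1],[0.08,0.308,-0.1,0.769,-1],[0.08,0.308,-0.1,0.769,-1],[0.08,0.308,-0.1,0.769,-1],[0.08,0.308,-0.1,0.769,-1],[0.08,0.308,-0.1,0.769,-1],[0.08,0.308,-0.1,0.769,-1],[0.08,0.308,-0.1,0.769,-1],[0.08,0.308,-0.1,0.769,-1],[0.08,0.308,-0.1,0.769,-1],[0.08,0.308,-0.1,0.769,-1],[0.08,0.308,-0.1,0.769,-1]]]'

```text
clock: 4.1
position: [0.5559, -0.0795, 0.133]
ee_rot: [0.0, 0.853, 0.522, 0.0]
contact_force: [-0.2, 0.1, -0.0]
width: 0.0856
gripper_force: 0.0
```

move_arm --deltas '[[[0,0,0,0,-1],[0,0,0,0,-1]]]'

```text
clock: 4.3
position: [0.5561, -0.0799, 0.1327]
ee_rot: [0.0, 0.852, 0.523, 0.0]
contact_force: [0.9, 0.4, 0.2]
width: 0.0856
gripper_force: 0.0
```

```bash
python3 - <<'E'
from h import *
s=manip.get_state();im=manip.get_image('wrist')[:,:,::-1];cv2.imwrite('pics/w3.png',im)
np.save('w3.npy',s,allow_pickle=True);print(s['clock'],s['position'],s['qpos'].round(2))
print(Ro.from_quat([*s['ee_rot'][1:],s['ee_rot'][0]]).as_matrix().round(3))
c=cam('wrist',s);print(proj(c,[[.556,-.078,.04],[.531,-.127,.04],[.581,-.029,.04]]))
cv2.imwrite('pics/w3c.png',cv2.resize(im,(800,600)))
E
```

```text
4.3 [ 0.55605439 -0.0798756   0.13272695] [-0.27  0.3   1.65  0.    1.19  0.2 ]
[[ 0.453  0.891  0.   ]
 [ 0.891 -0.453 -0.   ]
 [ 0.     0.    -1.   ]]
[[256.39916466 184.06059892]
 [256.37148069 232.91586075]
 [256.43384743 129.16820578]]
```

View pics/w3c.png

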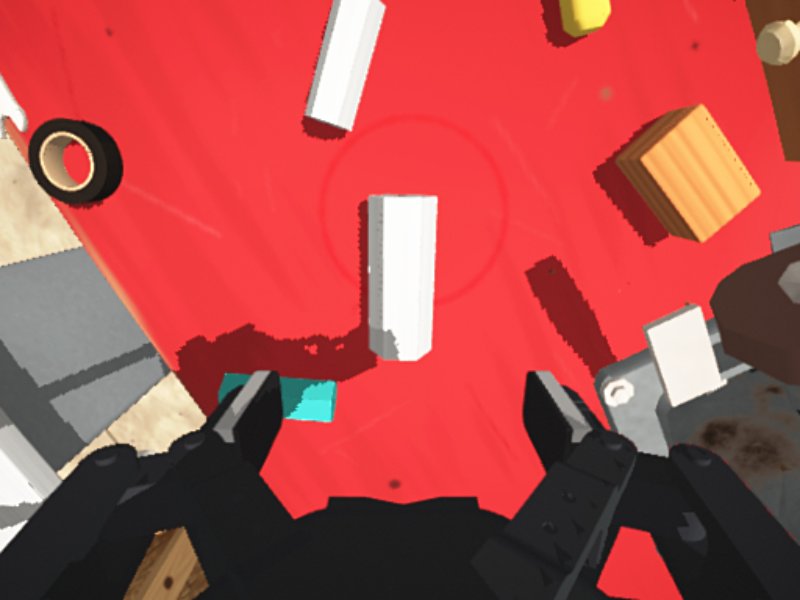

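The wrist view shows the bar midway between the open fingers: it spans columns 368–437 and rows 195–360, and the tape is at (75,160). My position holds. Next I'll straddle the bar and go down to find the fingertip depth by touch.

move_arm --deltas '[[[0,0,0.06,0,-1],[0,0,0.115,0,-1],[0,0,0.115,0,-1],[0,0,0.13,0,-1],[0,0,0.14,0,-1],[0,0,0.15,0,-1],[0,0,0.15,0,-1],[0,0,0.15,0,-1]]]'

```text
clock: 5.15
position: [0.5566, -0.0801, 0.0131]
ee_rot: [0.0, 0.853, 0.522, 0.0]
contact_force: [-0.7, 0.2, 0.3]
width: 0.0854
gripper_force: 0.0
```

move_arm --deltas '[[[0,0,0.003,0,-1],[0,0,0.005,0,-1],[0,0,0.008,0,-1],[0,0,0.01,0,-1],[0,0,0.01,0,-1]]]'

```text
clock: 5.65
position: [0.5559, -0.0799, 0.0042]
ee_rot: [-0.0, 0.853, 0.522, -0.0]
contact_force: [-0.6, -0.5, -0.1]
width: 0.0853
gripper_force: 0.0
```

move_arm --deltas '[[[0,0,0.004,0,-1],[0,0,0.007,0,-1],[0,0,0.007,0,-1]]]'

```text
clock: 5.95
position: [0.5557, -0.0799, -0.0016]
ee_rot: [-0.0, 0.853, 0.522, -0.0]
contact_force: [0.1, 0.4, 0.5]
width: 0.0855
gripper_force: 0.0
```

```bash
python3 - <<'E'
from h import *
s=manip.get_state();im=manip.get_image('scene')[:,:,::-1];print(s['clock'],s['position'],s['contact_force'])
cv2.imwrite('pics/s2c.png',cv2.resize(im[120:240,190:350],(800,600),interpolation=cv2.INTER_CUBIC))
E
```

```text
5.95 [ 0.55574914 -0.07988979 -0.00158472] [0.05670748 0.38630221 0.45358688]
```

View pics/s2c.png

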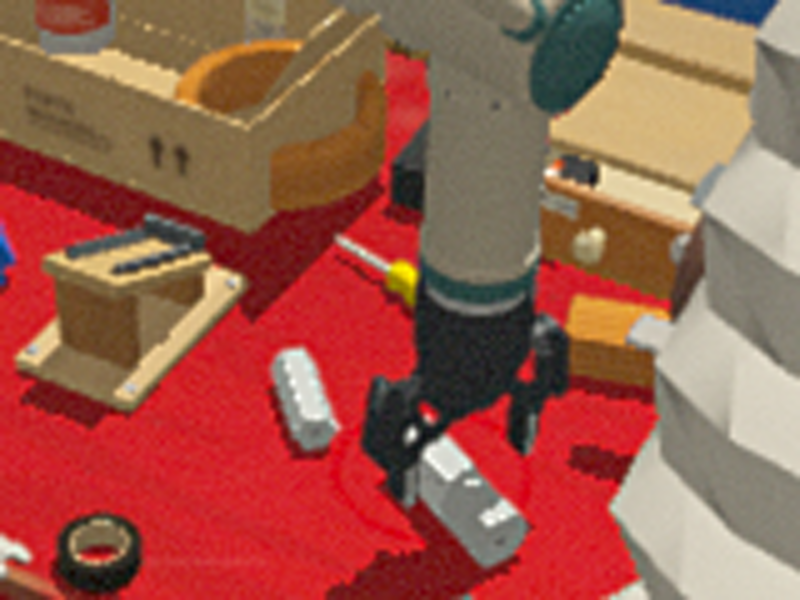

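The fingers straddle the bar with their tips just off the bench and no contact, which fits the stated open-finger offset. Now the first roll: near finger to the near corner, then the arc.

move_arm --deltas '[[[0,0.01,-0.0075,0,-1],[0,0.018,-0.0075,0,-1],[0,0.022,-0.0075,0,-1],[0,0.022,-0.0075,0,-1]]]'

```text
clock: 6.4
position: [0.5728, -0.0885, 0.0051]
ee_rot: [0.0, 0.853, 0.522, 0.0]
contact_force: [-0.1, 0.9, 0.3]
width: 0.0851
gripper_force: 0.0
```

move_arm --deltas '[[[0,0.004,-0.001,0,-1],[0,0.007,-0.004,0,-1],[0,0.009,-0.007,0,-1],[0,0.012,-0.0105,0,-1],[0,0.0155,-0.0135,0,-1],[0,0.019,-0.016,0,-1],[0,0.0225,-0.0185,0,-1],[0,0.0265,-0.0205,0,-1],[0,0.03,-0.022,0,-1],[0,0.03,-0.022,0,-1]]]'

```text
clock: 7.4
position: [0.5938, -0.0992, 0.0227]
ee_rot: [0.0, 0.853, 0.522, 0.0]
contact_force: [-0.0, 0.2, -0.1]
width: 0.0851
gripper_force: 0.0
```

```bash
cat > snap.py <<'E'
import sys
from h import *
# usage: name out x y w h W H
n,o,x,y,w,h,W,H=sys.argv[1:3]+[int(v) for v in sys.argv[3:]]
s=manip.get_state();im=manip.get_image(n)[:,:,::-1];cv2.imwrite(f'pics/{o}_full.png',im);np.save(o+'.npy',s,allow_pickle=True)
print(s['clock'],s['position'],s['contact_force'].round(1))
cv2.imwrite(f'pics/{o}.png',cv2.resize(im[y:y+h,x:x+w],(W,H),interpolation=cv2.INTER_CUBIC))
E
python3 snap.py wrist w4 150 20 220 230 400 418
python3 - <<'E'
from h import *
im=manip.get_image('scene')[:,:,::-1]
a=cv2.imread('pics/w4.png');b=cv2.resize(im[170:240,245:315],(400,400),interpolation=cv2.INTER_CUBIC)
cv2.imwrite('pics/m4.png',np.hstack([a[:400],b]))
E
```

```text
7.4 [ 0.59383935 -0.09923407  0.02267953] [-0.   0.2 -0.1]
```

View pics/m4.png

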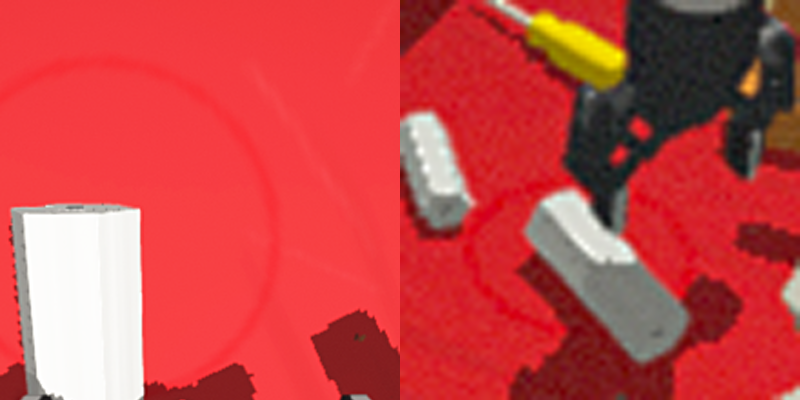

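The bar hasn't moved: it lies left of the tool centre with a plain flat up, so the finger passed over it. The fingertips must be higher than I assumed. I'll check their height against both views.

```bash
python3 - <<'E'
from h import *
S=cam('scene');t=np.array([.5557,-.0799,0]);n=np.array([.891,-.453,0]);a=np.array([.453,.891,0])
for z in(.003,.02,.04):
  print(z,*[proj(S,t-.0425*n+e*.011*a+[0,0,z]).round(1) for e in(-1,1)],'far',proj(S,t+.0425*n+[0,0,z]).round(1))
print('far tip crop->',190+522/5,120+450/5)
# rays in tool frame from w3 for inner tip edges
p=manip.camera_params('wrist');M=p['tool_from_camera']
for uv in((179,238),(336,238),(150,276)):
  K,d,_,_=cam('scene');W=cam('wrist',manip.get_state())
  q=cv2.undistortPoints(np.array([[uv]],float),W[0],W[1])[0,0]
  o=M[:3,3];v=M[:3,:3]@[*q,1]
  for y in(.0425,.057):
    k=(np.sign(v[1])*y-o[1])/v[1];print(uv,y,(o+k*v).round(4))
E
```

```text
0.003 [[272.9 229. ]] [[269.3 224.9]] far [[291.8 217.9]]
0.02 [[273.1 225.4]] [[269.5 221.3]] far [[292.2 214.3]]
0.04 [[273.4 221. ]] [[269.7 217. ]] far [[292.7 209.9]]
far tip crop-> 294.4 210.0
(179, 238) 0.0425 [ 0.0084 -0.0425 -0.0402]
(179, 238) 0.057 [-0.0144 -0.057   0.0042]
(336, 238) 0.0425 [ 0.0084  0.0425 -0.0403]
(336, 238) 0.057 [-0.0141  0.057   0.0036]
(150, 276) 0.0425 [ 0.0122 -0.0425 -0.0805]
(150, 276) 0.057 [-0.0092 -0.057  -0.0498]
```

Both views put the open fingertips at about TCP z + 0.041 (scene tip at (271,220); the wrist ray agrees). That's 36 mm higher than I assumed. I'll raise the tool and measure tip height at several openings with image code.

move_arm --deltas '[[[0,0,-0.1,0,-1],[0,0,-0.1,0,-1],[0,0,-0.1,0,-0.08],[0,0,-0.1,0,-0.08],[0,0,-0.1,0,-0.08],[0,0,-0.1,0,-0.08],[0,0,-0.1,0,-0.08],[0,0,-0.1,0,-0.08]]]'

```text
clock: 8.3
position: [0.5927, -0.0988, 0.1016]
ee_rot: [-0.001, 0.853, 0.522, -0.0]
contact_force: [0.1, 0.3, 0.1]
width: 0.0463
gripper_force: 0.0
```

```bash
cat > tips.py <<'E'
from h import *
def tips(im,y,s):
    hsv=cv2.cvtColor(im,cv2.COLOR_RGB2HSV);m=((hsv[...,1]<110)|(hsv[...,2]<70)).astype(np.uint8)
    m=cv2.morphologyEx(m,cv2.MORPH_OPEN,np.ones((3,3)))
    # component attached to the image bottom
    n,l=cv2.connectedComponents(m);k=l[370,256];g=l==k
    M=manip.camera_params('wrist')['tool_from_camera'];W=cam('wrist',s);out=[]
    for sl in(slice(100,250),slice(262,420)):
        gg=np.zeros_like(g);gg[:,sl]=g[:,sl];r=np.where(gg.any(1))[0];r0=r[0];cs=np.where(gg[r0+2])[0]
        u=cs.max() if sl.start==100 else cs.min()
        q=cv2.undistortPoints(np.array([[[u,r0]]],float),W[0],W[1])[0,0];o=M[:3,3];v=M[:3,:3]@[*q,1]
        t=(np.sign(v[1])*y-o[1])/v[1];out.append(((int(u),int(r0)),(o+t*v).round(4)))
    return out
if __name__=='__main__':
    import sys
    s=manip.get_state();im=manip.get_image('wrist');cv2.imwrite(f'pics/t_{sys.argv[1]}.png',im[:,:,::-1])
    print(s['clock'],s['position'],s['width'],tips(im,s['width']/2,s))
E
python3 - <<'E'
from tips import *
s=np.load('w3.npy',allow_pickle=True).item();im=cv2.imread('pics/w3.png')[:,:,::-1].copy();print(tips(im,.0428,s))
E
python3 tips.py 46
```

```text
[((101, 225), array([ 0.0449, -0.0428, -0.1043])), ((414, 205), array([ 0.05  ,  0.0428, -0.1024]))]
8.3 [ 0.59273612 -0.09878952  0.10163192] 0.04632467518883013 [((237, 126), array([ 0.0569, -0.0232,  0.1417])), ((408, 208), array([ 0.0603,  0.0232, -0.1318]))]
```

```bash
python3 - <<'E'
import cv2,numpy as np
for f,(u0,u1) in(('w3',(120,400)),('t_46',(120,400))):
    im=cv2.imread(f'pics/{f}.png');h=cv2.cvtColor(im,cv2.COLOR_BGR2HSV)
    print(f)
    for r in range(196,300,5):
        print(r,''.join('.' if h[r,c,1]>150 and h[r,c,2]>70 else ('#' if h[r,c,2]<60 else ('W' if h[r,c,2]>190 else '+')) for c in range(u0,u1,3)))
E
```

```text
w3
196 .......................................+++WWWWWWWWWWW.........................................
201 .......................................+++WWWWWWWWWWW.........................................
206 .......................................+++WWWWWWWWWWW.........................................
211 .......................................+++W+WWWWWWWWW.........................................
216 .......................................++++++WWWWWWWW.........................................
221 .......................................++++++WWWWWWWW.........................................
226 ........................................+++++WWWWWW...........................................
231 ............................................................................................++
236 ........................................................................................++++++
241 ..............+++###+++..................................................##++++........+++++++
246 .......+...+++++####.....................................................###++++.......+++WWWW
251 W...
[... 2365 characters left out ...]
WW+++WW
266 .................#########++#####...........................#####+#########.....+WW+WWWWW+++WW
271 ..########......################............................###########+####.....+W#######+++W
276 ##########+#####################.............................###################+.##########++
281 ###############################..............................#################################
286 ###############################...............................################################
291 ##############################................................################################
296 ##############################.................................##############++++#############
```

The tips are about 40 mm above TCP z when open and about 31 mm at 46 mm opening. I'll straddle the bar again with the true heights.

move_arm --deltas '[[[0.003,-0.051,0,0,-1],[0.003,-0.051,0,0,-1],[0.003,-0.051,0,0,-1],[0.003,-0.051,0,0,-1],[0.003,-0.051,0.05,0,-1],[0.003,-0.051,0.1,0,-1],[0.003,-0.051,0.13,0,-1],[0.003,-0.051,0.15,0,-1],[0.003,-0.051,0.1645,0,-1],[0.003,-0.051,0.1645,0,-1],[0.003,-0.051,0.1645,0,-1]]]'

```text
clock: 9.45
position: [0.5589, -0.0786, -0.0287]
ee_rot: [0.0, 0.853, 0.522, 0.0]
contact_force: [0.3, 0.6, -0.8]
width: 0.0851
gripper_force: 0.0
```

move_arm --deltas '[[[0,0.01,0,0,-1],[0,0.0188,0,0,-1],[0,0.0188,0,0,-1]]]'

```text
clock: 9.75
position: [0.5733, -0.0859, -0.0282]
ee_rot: [0.001, 0.853, 0.522, 0.001]
contact_force: [-0.2, 0.2, -0.1]
width: 0.0852
gripper_force: 0.0
```

move_arm --deltas '[[[0,0.0044,-0.0006,0,-1],[0,0.008,-0.0036,0,-1],[0,0.0106,-0.0071,0,-1],[0,0.0136,-0.0104,0,-1]]]'

```text
clock: 10.15
position: [0.5796, -0.0894, -0.0206]
ee_rot: [-0.001, 0.853, 0.522, -0.001]
contact_force: [-4.7, 2.4, 4.2]
width: 0.0854
gripper_force: 2.6
```

move_arm --deltas '[[[0,0.0032,-0.0029,0,-1],[0,0.0067,-0.0056,0,-1],[0,0.0103,-0.0079,0,-1],[0,0.0142,-0.0099,0,-1],[0,0.0182,-0.0116,0,-1],[0,0.0182,-0.0116,0,-1],[0,0.0182,-0.0116,0,-1]]]'

```text
clock: 10.85
position: [0.5941, -0.0967, -0.0116]
ee_rot: [-0.0, 0.853, 0.522, 0.0]
contact_force: [-0.4, 0.7, 0.1]
width: 0.0856
gripper_force: 0.0
```

```bash
cat > asc.py <<'E'
import sys
from h import *
f,u0,u1,v0,v1,du,dv=sys.argv[1],*map(int,sys.argv[2:])
s=manip.get_state();im=manip.get_image('wrist')[:,:,::-1];cv2.imwrite(f'pics/{f}.png',im);np.save(f+'.npy',s,allow_pickle=True)
print(s['clock'],s['position'],s['contact_force'].round(1))
h=cv2.cvtColor(im,cv2.COLOR_BGR2HSV)
for r in range(v0,v1,dv): print(r,''.join('.' if h[r,c,1]>150 and h[r,c,2]>70 else str(min(9,h[r,c,2]//26)) for c in range(u0,u1,du)))
E
python3 asc.py r1 110 400 80 300 4 7
```

```text
10.85 [ 0.59406708 -0.09672776 -0.01162911] [-0.4  0.7  0.1]
80 .........................................................................
87 .........................................................................
94 .........................................................................
101 .........................................................................
108 .........................................................................
115 .........................................................................
122 .........................................................................
129 .........................................................................
136 .........................................................................
143 ....................86766665556666668....................................
150 .................4998888888877777899999..................................
157 .................5958999999999999999999..................................
164 ..................856999999999999999999..................................
171 ..................976999
[... 753 characters left out ...]
41 .............66311.55599999999999999999..................01665...........
248 ...........1662110.45599999999999999995..................0016661.........
255 .........146610000.45459999999999999445..................000046611.......
262 .......11644000000.45555597959799945445..................0000036631......
269 ......105440000000..5555555555555555994..................000000264511....
276 ...21112441000000...5555555555555555475..................00000003451111..
283 21111111111000001...5555555555555555445...................000001211111111
290 1111111111110000....4545555555555555444....................00001111111111
297 111111111111110.....4545555555555544457.....................0111111111111
```

The ASCII view shows the bar (columns 178–266) now centred about 17 mm to the near side of the TCP. That puts it 24 mm along n from before, so it has rolled once. Second roll, same pattern.

move_arm --deltas '[[[0,-0.0125,0,0,-1],[0,-0.0125,0.012,0,-1],[0,-0.0125,0.023,0,-1],[0,-0.0125,0.023,0,-1],[0,-0.0006,0.023,0,-1],[0,-0.0006,0.023,0,-1]]]'

```text
clock: 11.5
position: [0.5949, -0.097, -0.0299]
ee_rot: [0.0, 0.853, 0.522, 0.0]
contact_force: [-0.3, 0.3, -0.1]
width: 0.0852
gripper_force: 0.1
```

move_arm --deltas '[[[0,0.0044,-0.0006,0,-1],[0,0.008,-0.0036,0,-1],[0,0.0106,-0.0071,0,-1],[0,0.0136,-0.0104,0,-1]]]'

```text
clock: 11.9
position: [0.6021, -0.101, -0.0212]
ee_rot: [-0.001, 0.853, 0.522, -0.001]
contact_force: [-4.6, 1.9, 5.0]
width: 0.0857
gripper_force: 2.3
```

move_arm --deltas '[[[0,0.0032,-0.0029,0,-1],[0,0.0067,-0.0056,0,-1],[0,0.0103,-0.0079,0,-1],[0,0.0142,-0.0099,0,-1],[0,0.0182,-0.0116,0,-1],[0,0.0182,-0.0116,0,-1],[0,0.0182,-0.0116,0,-1]]]'

```text
clock: 12.6
position: [0.6162, -0.108, -0.0124]
ee_rot: [-0.0, 0.853, 0.522, -0.0]
contact_force: [0.5, -1.0, 0.1]
width: 0.0854
gripper_force: 0.0
```

```bash
python3 asc.py r2 150 310 134 270 3 7
```

```text
12.6 [ 0.61624381 -0.10804972 -0.01243817] [ 0.5 -1.   0.1]
134 ......................................................
141 ..................99999999999999......................
148 .........667777778877766778677776688999...............
155 .........666699999845555569999999999999...............
162 .........566699999745555559999999999999...............
169 .........566599999845555549999999999999...............
176 ..........66569999845555339999999999999...............
183 ..........66669999955555529999999999999...............
190 ..........6665999995455552999999999999................
197 ..........6665999997455553999999999999................
204 ..........5666999997455554999999999999................
211 ...........666999998455553999999999999................
218 ...........666799997455552999999999999................
225 ...........666699998455552999999999999................
232 ...........666699998455555999999999999................
239 ....566511.566699999445555999999999999................
246 ..46661111..66699999445554899999999999................
253 1665410000..55699999745552699999999755................
260 64401011011.55555555425532599999755555................
267 42010110001.55555555522222355555555995................
```

The groove is now uppermost: a dark stripe at about column 216, rows 155–253. I'll compute the bar pose from it.

```bash
python3 - <<'E'
from h import *
s=np.load('r2.npy',allow_pickle=True).item();c=cam('wrist',s)
g=cv2.cvtColor(cv2.imread('pics/r2.png'),cv2.COLOR_BGR2GRAY).astype(float)
P=[]
for r in range(156,250,3):
    row=g[r,185:250];m=row<190;idx=np.where(m)[0]
    L=g[r,170:280];
    k=np.where(g[r,200:235]<190)[0]+200
    P.append(atz(c,(k.mean(),r),.04)); 
P=np.array(P);v=np.linalg.svd(P-P.mean(0))[2][0];v*=np.sign(v[1])
print('dir az',np.degrees(np.arctan2(v[1],v[0])),'groove mid',P.mean(0))
col=[g[130:160,u].astype(int) for u in(190,240)]
print(col[0],col[1])
n=np.array([-v[1],v[0]]);print('n',P[:,:2].mean(0)@-n,'TCP n',s['position'][:2]@-n,'TCP a',s['position'][:2]@v[:2])
for r in(142,146,150,153): e=atz(c,(218,r),.04);print(r,e,e[:2]@v[:2])
E
```

```text
dir az 62.45423226704087 groove mid [ 0.61412814 -0.07033544  0.04      ]
[120 119 120 120 120 120 120 121 120 120 120 119 120 153 183 180 179 181
 180 175 179 241 255 255 254 254 254 255 255 255] [120 121 121 120 120 121 121 121 120 119 121 161 179 176 179 179 161 159
 182 180 177 232 254 253 253 253 253 254 254 254]
n 0.5770387361014625 TCP n 0.5963558152772832 TCP a 0.18918487954542562
142 [ 0.62864822 -0.0457439   0.04      ] 0.2501643248669211
146 [ 0.62779054 -0.04726562  0.04      ] 0.24841846555644334
150 [ 0.62692558 -0.04879944  0.04      ] 0.24665850740764134
153 [ 0.626272   -0.04995791  0.04      ] 0.2453291099359961
```

move_arm --deltas '[[[0.0025,-0.0243,0,0.005,-1],[0.0025,-0.0243,0.0026,0.005,-1],[0.0025,-0.0243,0.0026,0.005,-1],[0.0025,-0.0243,0.0026,0.005,0.2],[0.0025,-0.0243,0.0026,0.005,0.2],[0.0025,-0.0243,0.0026,0.005,0.2],[0.0025,-0.0243,0.0026,0.005,0.2],[0.0025,-0.0243,0.0026,0.005,0.2],[0.0025,-0.0243,0.0026,0.005,0.2],[0.0025,-0.0243,0.0026,0.005,0.2]]]' --squeeze 30

```text
clock: 13.65
position: [0.5996, -0.0973, -0.014]
ee_rot: [-0.0, 0.856, 0.517, -0.0]
contact_force: [-2.1, 0.8, 5.3]
width: 0.0447
gripper_force: 30.8
```

move_arm --deltas '[[[0,0,-0.006,0,0.2],[0,0,-0.02,0,0.2],[0,0,-0.05,0,0.2],[0,0,-0.09,0,0.2],[0,0,-0.14,0,0.2],[0,0,-0.165,0,0.2],[0,0,-0.165,0,0.2],[0,0,-0.165,0,0.2]]]'

```text
clock: 14.45
position: [0.5993, -0.0973, 0.1173]
ee_rot: [-0.0, 0.856, 0.517, -0.0]
contact_force: [-0.3, 1.0, -4.1]
width: 0.0444
gripper_force: 31.8
```

```bash
python3 asc.py g1 186 330 60 270 3 10; python3 -c "
from h import *
s=manip.get_state();print(s['width'],s['gripper_force'],s['qpos'].round(2));print(Ro.from_quat([*s['ee_rot'][1:],s['ee_rot'][0]]).as_matrix().round(4)[:2,:2])"
```

```text
14.45 [ 0.59932928 -0.0972661   0.11726068] [-0.3  1.  -4.1]
60 ................................................
70 ................................................
80 ................................................
90 ................................................
100 ................................................
110 ................................................
120 ................................................
130 ................................................
140 ................................................
150 .........976777777677755556666666666668.........
160 .........866556999999455552399999999999.........
170 .........566666999998455555499999999999.........
180 ..........66666799998455555399999999999.........
190 ..........66666699999455554399999999999.........
200 ..........6666679999945555249999999999..........
210 ..........6666669999944555559999999999..........
220 ..........5666559999944555459999999999..........
230 .......66606665699999445552599999999992667......
240 ...1146661166666999994455526999999995201666112..
250 .11166651116666599999445552699999755510016664222
260 112888311103555599998122222455555555500001844411
0.04420217347435385 31.77461676299572 [-0.28  0.38  1.57  0.    1.19  0.21]
[[ 0.4645  0.8856]
 [ 0.8856 -0.4645]]
```

move_arm --deltas '[[[0.03,-0.015,0,-0.8,0.2],[0.08,-0.04,0,-0.8,0.2],[0.13,-0.07,0,-0.8,0.2],[0.18,-0.1,0,-0.8,0.2],[0.23,-0.125,0,-0.8,0.2],[0.28,-0.15,0,-0.8,0.2],[0.32,-0.17,0,-0.8,0.2],[0.3446,-0.1869,0,-0.8,0.2],[0.3446,-0.1869,0,-0.8,0.2],[0.3446,-0.1869,0,-0.8,0.2],[0.3446,-0.1869,0,-0.8,0.2],[0.3446,-0.1869,0,-0.8,0.2]]]'

```text
clock: 15.7
position: [0.5939, 0.216, 0.115]
ee_rot: [-0.002, 0.187, 0.982, -0.001]
contact_force: [-0.9, 0.3, -3.1]
width: 0.0444
gripper_force: 31.8
```

move_arm --deltas '[[[0,0,0,-0.1,0.2],[0,0,0,-0.17,0.2],[0,0,0,-0.199,0.2],[0,0,0,-0.199,0.2],[0,0,0,-0.199,0.2]]]'

```text
clock: 16.2
position: [0.5949, 0.216, 0.1165]
ee_rot: [-0.001, -0.017, 1.0, -0.0]
contact_force: [-0.4, -0.2, -3.2]
width: 0.0441
gripper_force: 31.8
```

```bash
python3 snap.py wrist h1 96 60 320 240 800 600; python3 -c "
from h import *
s=manip.get_state();print(s['width'],s['gripper_force'],s['qpos'].round(2));print(Ro.from_quat([*s['ee_rot'][1:],s['ee_rot'][0]]).as_matrix().round(4)[:2,:2])"
```

```text
16.2 [0.59485754 0.21595324 0.11650739] [-0.4 -0.2 -3.2]
0.04440584418907917 31.804248243570328 [ 0.24  0.42  1.51  0.    1.22 -1.37]
[[-0.9994 -0.0352]
 [-0.0352  0.9994]]
```

View pics/h1.png

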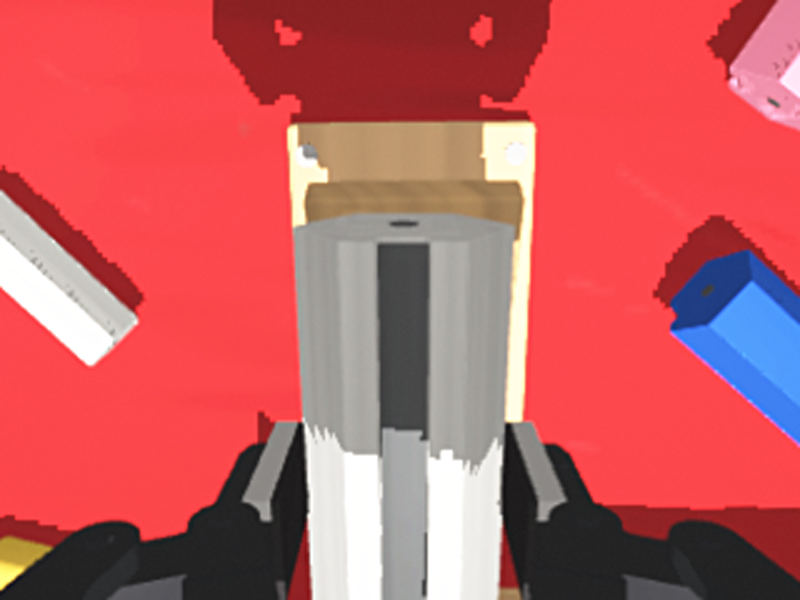

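The held bar's groove is up (dark stripe at crop column 403) and the upper end of the rest is in view. Its base near corners are at (289,126) and (535,122), and the bed edge spans (307,182) to (522,182).

```bash
python3 - <<'E'
from h import *
s=np.load('h1.npy',allow_pickle=True).item();c=cam('wrist',s);f=lambda u,v:(96+u/2.5,60+v/2.5)
A=atz(c,f(289,126),.012);B=atz(c,f(535,122),.012);print('base near',A,B,(A+B)/2,np.linalg.norm(A-B))
O=np.array([.592,.216,.068]);
for z in(.088,.092,.096):
  A=atz(c,f(307,183),z);B=atz(c,f(522,182),z);print('bed up',z,A,B,(A+B)/2,np.linalg.norm(A-B))
print('bar end top',atz(c,f(403,243),s['position'][2]+.0345+.02))
# screws top view vs wrist
g=cv2.imread('pics/h1_full.png')
T=cam('top');im=cv2.imread('pics/top0.png')
c2=cv2.cvtColor(im,cv2.COLOR_BGR2GRAY)
for p in(((306,153)),((515,152))): print('screw',atz(c,f(*p),.013))
tr=lambda u,v:(170+u/8,160+(v-300)/5)
for p in((90,551),(301,548),(90,340),(297,338)): print('top screw',atz(T,tr(*p),.013))
E
```

```text
base near [0.52188256 0.16792106 0.012     ] [0.51693153 0.26540092 0.012     ] [0.51940704 0.21666099 0.012     ] 0.09760551421873372
bed up 0.088 [0.5375748  0.18576177 0.088     ] [0.53506683 0.24877175 0.088     ] [0.53632081 0.21726676 0.088     ] 0.06305986886139317
bed up 0.092 [0.53723744 0.18632794 0.092     ] [0.53478004 0.24806753 0.092     ] [0.53600874 0.21719774 0.092     ] 0.061788482428815725
bed up 0.096 [0.53690008 0.1868941  0.096     ] [0.53449324 0.24736332 0.096     ] [0.53569666 0.21712871 0.096     ] 0.0605170959962382
bar end top [0.5403319  0.2142392  0.17100739]
screw [0.53209364 0.17479096 0.013     ]
screw [0.52878101 0.25820674 0.013     ]
top screw [0.52658397 0.2578722  0.013     ]
top screw [0.52917173 0.17401178 0.013     ]
top screw [0.66575828 0.26280419 0.013     ]
top screw [0.66838939 0.1788896  0.013     ]
```

move_arm --deltas '[[[-0.0026,0.0036,0.008,0,0.2],[-0.0026,0.0036,0.018,0,0.2],[-0.0026,0.0036,0.028,0,0.2],[-0.0026,0.0036,0.034,0,0.2],[-0.0026,0.0036,0.037,0,0.2],[-0.0026,0.0036,0.037,0,0.2],[-0.0026,0.0036,0.037,0,0.2]]]'

```text
clock: 16.95
position: [0.5976, 0.2192, 0.0882]
ee_rot: [0.0, -0.019, 1.0, 0.0]
contact_force: [-0.1, 0.2, -3.9]
width: 0.0446
gripper_force: 31.8
```

move_arm --deltas '[[[0,0,0.002,0,0.2],[0,0,0.004,0,0.2],[0,0,0.006,0,0.2],[0,0,0.008,0,0.2],[0,0,0.008,0,0.2]]]'

```text
clock: 17.45
position: [0.5973, 0.2191, 0.0814]
ee_rot: [-0.0, -0.019, 1.0, -0.0]
contact_force: [-1.2, -0.7, -4.4]
width: 0.0444
gripper_force: 31.8
```

move_arm --deltas '[[[0,0,0.002,0,0.2],[0,0,0.004,0,0.2],[0,0,0.006,0,0.2],[0,0,0.008,0,0.2],[0,0,0.008,0,0.2]]]'

```text
clock: 17.95
position: [0.5989, 0.2193, 0.0762]
ee_rot: [0.002, -0.019, 1.0, 0.0]
contact_force: [3.2, 0.1, 3.8]
width: 0.0444
gripper_force: 32.4
```

move_arm --deltas '[[[0,0,0.001,0,0.2],[0,0,0.003,0,0.2],[0,0,0.005,0,0.2],[0,0,0.007,0,0.2],[0,0,0.008,0,0.2],[0,0,0.008,0,0.2]]]' --squeeze 20

```text
clock: 18.55
position: [0.6004, 0.2194, 0.0696]
ee_rot: [0.003, -0.019, 1.0, 0.0]
contact_force: [6.8, -0.1, 2.6]
width: 0.0445
gripper_force: 32.3
```

```bash
python3 asc.py p1 186 330 40 270 3 10
```

```text
18.55 [0.60039584 0.21940066 0.06960893] [ 6.8 -0.1  2.6]
40 ................................................
50 ................................................
60 ................................................
70 ................................................
80 ................................................
90 ................................................
100 ...........66666666666666666666666667776667.....
110 ....6777777777777777777777777777777777777677....
120 ....6766677777777777777777777777777777776677....
130 .....966666666666666666666666666665666666668....
140 .....666666666666666666666666666777666666667....
150 .....556666666666666666666666666666665666669....
160 .....95666666666666666666666666666666666669.....
170 .....97666666666666666666666666666666666669.....
180 ......9666666667666622222223766666666666699.....
190 ......9966666667666632222323766666666666699.....
200 ......9966666667666642222223766666666666999.....
210 ......999666666666666222222376666666667999......
220 .......99966666666665222222466666666669999......
230 .......55556666666666222232466666666662558......
240 ...1145551199976666666666668666666669511555113..
250 .11155541119999999999666666999997999911115553112
260 112665211113999999999666666999999999901111666511
```

move_arm --deltas '[[[0,0,0.001,0,0.2],[0,0,0.003,0,0.2],[0,0,0.005,0,0.2],[0,0,0.007,0,0.2],[0,0,0.008,0,0.2],[0,0,0.008,0,0.2]]]' --squeeze 20

```text
clock: 19.2
position: [0.601, 0.2194, 0.0632]
ee_rot: [0.004, -0.019, 1.0, 0.0]
contact_force: [7.6, 0.0, 1.8]
width: 0.0442
gripper_force: 32.1
```

move_arm --deltas '[[[0,0,0.002,0,0.2],[0,0,0.003,0,0.2],[0,0,0.004,0,0.2],[0,0,0.005,0,0.2],[0,0,0.005,0,0.2]]]' --squeeze 20

```text
clock: 19.7
position: [0.6011, 0.2195, 0.0592]
ee_rot: [0.004, -0.019, 1.0, 0.0]
contact_force: [7.7, -1.1, 2.2]
width: 0.0448
gripper_force: 32.2
```

```bash
python3 asc.py p2 186 330 40 270 3 10; python3 -c "
from h import *
s=manip.get_state();print(s['width'],s['gripper_force'])"
```

```text
19.7 [0.60110325 0.21947083 0.05918723] [ 7.7 -1.1  2.2]
40 ................................................
50 ................................................
60 ................................................
70 ................................................
80 ................................................
90 ................................................
100 ...776777777777777777777777777777777779997777...
110 ...689987777777777777777777777777777799976677...
120 ...676667777777777777777777777777777777776677...
130 ....66666666666666666666666666666666666666668...
140 ...666666666667666666666666776677777766666666...
150 ....66666667766666666666666666666666666666668...
160 ....6566766666666666666666666666666666666666....
170 .....556666666766666666666666666666666666669....
180 .....966666666666766666666666666666666666669....
190 .....966666666666666334433336666666666666699....
200 .....99666666677666622222222776666666666689.....
210 ......9966666667666622222323776666666666699.....
220 ......9976666667666642222223766666666666999.....
230 ......9555666666666652222223766666666635599.....
240 ...1145551196666666652222224666666666511555113..
250 .11155541119999667767666666566666679911115553112
260 112666211112999999999666666899999999901111666511
0.044370077739771835 32.196757569909096
```

move_arm --deltas '[[[0,0,0.0015,0,0.2],[0,0,0.003,0,0.2],[0,0,0.004,0,0.2],[0,0,0.004,0,0.2]]]'

```text
clock: 20.15
position: [0.601, 0.2195, 0.0563]
ee_rot: [0.004, -0.019, 1.0, 0.0]
contact_force: [8.6, 0.0, 3.7]
width: 0.0446
gripper_force: 32.4
```

move_arm --deltas '[[[0,0,0.001,0,0.2],[0,0,0.002,0,0.2],[0,0,0.002,0,0.2]]]'

```text
clock: 20.45
position: [0.6011, 0.2194, 0.0562]
ee_rot: [0.004, -0.019, 1.0, 0.0]
contact_force: [5.3, -1.5, 9.3]
width: 0.0444
gripper_force: 32.9
```

```bash
python3 asc.py p3 186 330 170 270 3 4 | grep -v "^2[2-6]"
```

```text
20.45 [0.6010791  0.21944068 0.05615041] [ 5.3 -1.5  9.3]
170 ....8666666666766777762222577766666666666666....
174 ....9666666666667776667667766666666666666667....
178 ....9666777766666666677766666666666666666669....
182 .....666666677766677766666666666766666666669....
186 .....966666666677766666666666777766666666669....
190 .....966666666676666666666777777766666666679....
194 .....966666666666766777777776667666666666699....
198 .....976666666677666222222226776666666666699....
202 .....996666666777776222222226777776666666699....
206 .....996666666776666222222226766666666666799....
210 .....99666666667666622222222676666666666699.....
214 .....99766666667666622222222676666666666699.....
218 .....99966666667666632222322766666666666699.....
```

move_arm --deltas '[[[0.002,0,0,0,0.2],[0.004,0,0,0,0.2],[0.004,0,0,0,0.2]]]'

```text
clock: 20.8
position: [0.6012, 0.2195, 0.0562]
ee_rot: [0.007, -0.019, 1.0, 0.001]
contact_force: [10.4, 0.1, 5.1]
width: 0.0445
gripper_force: 32.6
```

```bash
python3 asc.py p4 186 330 170 230 3 4
```

```text
20.8 [0.60117899 0.21950562 0.05620103] [10.4  0.1  5.1]
170 ....6666666667767777762222677776666666666666....
174 ....9666666666767776666456777667666666666667....
178 .....666777666776666677777667666666666666669....
182 ....9666666777766677776666666666766666666669....
186 .....966666666677776666666666777766666666669....
190 .....966666666677666666666777777766666666679....
194 .....966666666666776677777776677666666666699....
198 .....976666666677666222222226676666666666699....
202 .....996666666777676222222226777776666666699....
206 .....996666666776666222232226766666666666799....
210 .....99666666677666622232322676666666666699.....
214 .....99766666667666622223322776666666666699.....
218 .....99966666667666622222322776666666666699.....
222 ......9966666667666632222223776666666667899.....
226 ......9996666667666642222223776666666689999.....
```

The bar pivoted to about 21–22° on the bed, and then something stopped it, most likely the fingertips on the rails. I'll relieve the pull and ease the grip in small steps so the low end settles gently.

move_arm --deltas '[[[-0.003,0,0,0,0.0],[-0.003,0,0,0,-0.02],[-0.003,0,0,0,-0.03],[-0.003,0,0,0,-0.03]]]' --squeeze 20

```text
clock: 21.25
position: [0.6011, 0.2195, 0.0562]
ee_rot: [0.005, -0.019, 1.0, 0.001]
contact_force: [6.0, -0.1, 7.8]
width: 0.0443
gripper_force: 32.9
```

```bash
python3 asc.py p5 186 330 190 211 3 2; python3 - <<'E'
from h import *
im=manip.get_image('scene')[:,:,::-1]
cv2.imwrite('pics/s5.png',cv2.resize(im[145:205,185:265],(800,600),interpolation=cv2.INTER_CUBIC))
E
```

```text
21.25 [0.6010719  0.21953268 0.05616056] [ 6.  -0.1  7.8]
190 .....966666666676666666666777777766666666679....
192 .....966666666666666666667777777666666666699....
194 .....966666666666666777777776666666666666699....
196 .....966666666666666555555556677666666666699....
198 .....976666666666666222222226776666666666699....
200 .....986666666676666222222226776666666666699....
202 .....996666666777776222222226777776666666699....
204 .....996666666776666222322226766666666666699....
206 .....996666666776666222222226766666666666799....
208 .....99666666677666622222322676666666666699.....
210 .....99666666677666622222322676666666666699.....
```

move_arm --deltas '[[[0,0,0,0,-0.035],[0,0,0,0,-0.04],[0,0,0,0,-0.04]]]'

```text
clock: 21.65
position: [0.6011, 0.2195, 0.0561]
ee_rot: [0.005, -0.019, 1.0, 0.001]
contact_force: [7.4, -1.1, 8.4]
width: 0.045
gripper_force: 28.4
```

move_arm --deltas '[[[0,0,0,0,-0.045],[0,0,0,0,-0.05],[0,0,0,0,-0.05]]]'

```text
clock: 21.95
position: [0.6011, 0.2196, 0.056]
ee_rot: [0.005, -0.019, 1.0, 0.001]
contact_force: [6.0, -0.9, 7.3]
width: 0.045
gripper_force: 19.6
```

```bash
python3 asc.py p6 186 330 190 211 3 3
```

```text
21.95 [0.60106531 0.21955153 0.05598402] [ 6.  -0.9  7.3]
190 .....966666666666666666666676777766666666679....
193 .....966666666666666666777776676666666666699....
196 .....966666666666666655555556676666666666699....
199 .....976666666666666222222226776666666666699....
202 .....996666666777776222232226777776666666699....
205 .....996666666776666222222226766666666666799....
208 .....99666666677666622232222676666666666699.....
```

move_arm --deltas '[[[0,0,0,0,-0.055],[0,0,0,0,-0.058],[0,0,0,0,-0.058]]]'

```text
clock: 22.3
position: [0.601, 0.2196, 0.0559]
ee_rot: [0.005, -0.019, 1.0, 0.001]
contact_force: [6.2, -1.9, 7.3]
width: 0.045
gripper_force: 13.0
```

move_arm --deltas '[[[0,0,0,0,-0.061],[0,0,0,0,-0.064],[0,0,0,0,-0.064]]]'

```text
clock: 22.6
position: [0.6009, 0.2196, 0.0557]
ee_rot: [0.005, -0.019, 1.0, 0.001]
contact_force: [6.3, -0.5, 6.9]
width: 0.0456
gripper_force: 8.6
```

```bash
python3 asc.py p7 186 330 190 211 3 3
```

```text
22.6 [0.60089839 0.21959061 0.0557302 ] [ 6.3 -0.5  6.9]
190 .....966666666676666666666676777766666666679....
193 .....966666666666666666667667776666666666699....
196 .....966666666666666666666666666666666666699....
199 .....966666666676666222222226676666666666699....
202 .....986666666777676222222226777776666666699....
205 .....996666666766666222222226766666666666799....
208 .....99666666677666622222222676666666666699.....
```

move_arm --deltas '[[[0,0,0,0,-0.066],[0,0,0,0,-0.068],[0,0,0,0,-0.07],[0,0,0,0,-0.07]]]'

```text
clock: 23.05
position: [0.6007, 0.2196, 0.0555]
ee_rot: [0.004, -0.019, 1.0, 0.001]
contact_force: [6.7, -0.4, 6.9]
width: 0.0453
gripper_force: 4.7
```

move_arm --deltas '[[[0,0,0,0,-0.073],[0,0,0,0,-0.076],[0,0,0,0,-0.076]]]'

```text
clock: 23.35
position: [0.5962, 0.2194, 0.0533]
ee_rot: [-0.0, -0.019, 1.0, 0.0]
contact_force: [3.0, 0.1, 1.3]
width: 0.0461
gripper_force: 1.7
```

```bash
python3 asc.py p8 186 330 190 214 3 3
```

```text
23.35 [0.59616352 0.21937445 0.05331273] [3.  0.1 1.3]
190 ....9677777777777777777777777777777777776779....
193 ....9777777777777777777777777777777777767769....
196 ....9777777777777777777777777777777777766769....
199 .....976767777777777777777777777777777666779....
202 .....977767777777777777777777777777777666799....
205 .....977767777777777777777777777777777666799....
208 .....977767677777777666666667777777766667699....
211 .....987777667777777233333337777777766667699....
```

move_arm --deltas '[[[0,0,0,0,-0.09],[0,0,0,0,-0.12],[0,0,0,0,-0.2],[0,0,0,0,-0.6],[0,0,0,0,-0.6],[0,0,-0.02,0,-0.6],[0,0,-0.05,0,-0.6],[0,0,-0.1,0,-0.6],[0,0,-0.1,0,-0.6],[0,0,-0.1,0,-0.6]]]'

```text
clock: 24.4
position: [0.5972, 0.2193, 0.1349]
ee_rot: [0.001, -0.019, 1.0, 0.0]
contact_force: [-0.3, -0.5, -0.3]
width: 0.0685
gripper_force: 0.0
```

```bash
python3 asc.py q1 186 330 90 270 3 5; python3 - <<'E'
from h import *
im=manip.get_image('scene')[:,:,::-1];cv2.imwrite('pics/s6f.png',im)
w=cv2.imread('pics/q1.png')
a=cv2.resize(im[135:205,180:250],(400,400),interpolation=cv2.INTER_CUBIC);b=cv2.resize(w[60:300,136:376],(400,400),interpolation=cv2.INTER_CUBIC)
cv2.imwrite('pics/s6.png',np.hstack([a,b]))
E
```

```text
24.4 [0.59716695 0.21927841 0.13486195] [-0.3 -0.5 -0.3]
90 ................................................
95 ................................................
100 ................................................
105 ................................................
110 .........7569666666666666666666666699999........
115 .........9969966666666666666666669999999........
120 .........9999966666666666666666669999999........
125 .........9999966666666666666666669999999........
130 .........9945555555555555555555555555999........
135 .........994599999995555557999555555569.........
140 .........999995556555555555555555499589.........
145 .........999995555555555555555555899999.........
150 .........999995555555551235555555589999.........
155 .........898998555555555555555555579599.........
160 .........899998865555555555555558899999.........
165 ..........99998888555667777555788899999.........
170 ..........99998888999955553999888899999.........
175 ..........99999888899955553999888899999.........
180 ..........99999888799955558999888899999.........
185 ..........999998887999555589998888
[... 162 characters left out ...]
99.........
205 ..........9999998889994555899988899999..........
210 ..........8999998889995555999988899999..........
215 ..........8999998888996555899888899999..........
220 ...........999998889995555999888999999..........
225 ...........999998889995555899888999999..........
230 ...........999998889995555899888999999..........
235 4400.......999999888997555999888999999.......014
240 4001.......999999888997555999888999999.......012
245 0111........4599588899955599988889999........100
250 1010............4588999555999885............1111
255 1111...............89995559997..............0111
260 1111................999...997...............1100
265 1101........................................1101
```

View pics/s6.png

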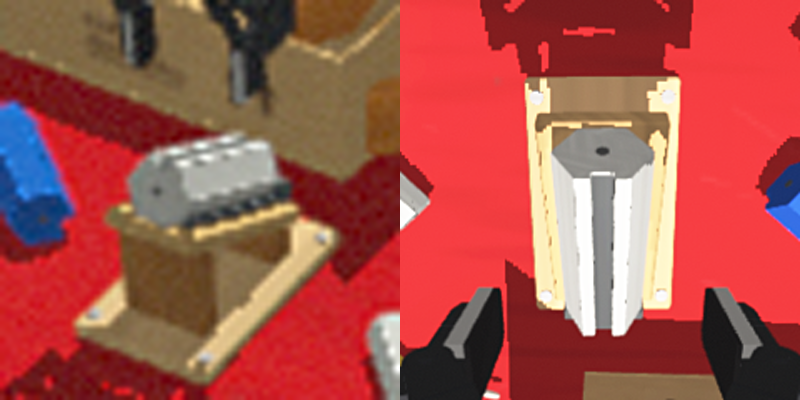

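The bar lies between the rails with its groove up. In the wrist crop its upper end face is at (603,150), the top edge at row 178 and the low end at row 335. I'll solve the pitch and position from these edges to see how far it is from the stop.

```bash
python3 - <<'E'
from h import *
from scipy.optimize import least_squares
g=cv2.cvtColor(cv2.imread('pics/q1.png'),cv2.COLOR_BGR2GRAY).astype(int)
for u in(246,270): print(u,'up',g[126:172,u].tolist(),'low',g[252:270,u].tolist())
s=np.load('q1.npy',allow_pickle=True).item();c=cam('wrist',s)
yaw=np.radians(2.1);d=np.array([np.cos(yaw),np.sin(yaw)])  # downslope horizontally
def pts(p):
    h,z,th=p;C=np.array([*(np.array([.5975,.219])+h*d),z])
    u=np.array([*(-np.cos(th)*d),np.sin(th)]);n=np.array([*(np.sin(th)*d),np.cos(th)])
    return np.array([C+.055*u+.02*n,C-.055*u+.02*n,C+.055*u-.02*n]),C
def f(p): return proj(c,pts(p)[0])[:,1]-rows
for rows in(np.array([166.5,262.5,137]),np.array([167,262,136]),np.array([166,263,138])):
    r=least_squares(f,[0,.086,.43]);C=pts(r.x)[1];print(C.round(4),np.degrees(r.x[2]),r.cost)
    print('perp if O=(.594..):',(C[0]-.594)*.4226+(C[2]-.068)*.9063,' xbed',-(C[0]-.594)*.9063+(C[2]-.068)*.4226)
E
```

```text
246 up [135, 116, 108, 113, 117, 119, 142, 157, 117, 108, 114, 132, 143, 141, 141, 140, 139, 141, 141, 138, 140, 140, 140, 140, 140, 141, 143, 141, 140, 139, 140, 141, 146, 148, 144, 140, 140, 145, 145, 140, 143, 241, 255, 255, 253, 253] low [255, 255, 255, 255, 255, 255, 255, 255, 255, 176, 66, 55, 57, 61, 59, 59, 58, 58]
270 up [132, 124, 120, 119, 118, 116, 148, 208, 236, 218, 129, 135, 140, 137, 135, 139, 141, 142, 141, 141, 141, 141, 141, 141, 141, 140, 142, 142, 140, 141, 141, 144, 144, 143, 142, 141, 144, 147, 145, 143, 141, 209, 255, 255, 254, 253] low [254, 254, 253, 255, 255, 255, 251, 241, 174, 85, 54, 57, 59, 58, 58, 60, 57, 56]
[0.6015 0.2191 0.0893] 23.418638383627027 1.4738193628935537e-24
perp if O=(.594..): 0.022484058854608784  xbed 0.0021911886167924376
[0.6003 0.2191 0.0917] 24.614330234860976 1.497003038264913e-22
perp if O=(.594..): 0.024163278340626464  xbed 0.0043006274591407805
[0.6027 0.2192 0.0869] 22.181494764990667 5.416255866375049e-25
perp if O=(.594..): 0.02079877608516889  xbed 6.79573613926749e-05
```

move_arm --deltas '[[[0.04,0,0,0,1],[0.0863,0,0,0,1],[0.0863,0,0,0,1],[0.0863,0,0,0,1],[0.0863,0,0,0,1],[0.0863,0,0.03,0,1],[0.0863,0,0.05,0,1],[0.0863,0,0.064,0,1],[0.0863,0,0.064,0,1],[0.0863,0,0.064,0,1]]]'

```text
clock: 25.5
position: [0.5284, 0.2166, 0.0824]
ee_rot: [0.0, -0.019, 1.0, 0.0]
contact_force: [0.3, -0.3, 0.2]
width: -0.0002
gripper_force: 0.0
```

move_arm --deltas '[[[-0.003,0,0.0014,0,1],[-0.006,0,0.0028,0,1],[-0.009,0,0.0042,0,1],[-0.012,0,0.0056,0,1],[-0.013,0,0.006,0,1],[-0.013,0,0.006,0,1]]]'

```text
clock: 26.1
position: [0.538, 0.2169, 0.078]
ee_rot: [-0.0, -0.019, 1.0, 0.0]
contact_force: [-0.5, 0.5, 3.5]
width: 0.0001
gripper_force: 1.2
```

move_arm --deltas '[[[-0.0012,0,0.0005,0,1],[-0.0025,0,0.0011,0,1],[-0.0037,0,0.0017,0,1],[-0.0037,0,0.0017,0,1]]]'

```text
clock: 26.5
position: [0.5411, 0.2171, 0.0765]
ee_rot: [0.0, -0.019, 1.0, 0.0]
contact_force: [-2.0, 0.0, 4.9]
width: 0.0003
gripper_force: 2.0
```

move_arm --deltas '[[[-0.0012,0,0.0005,0,1],[-0.0025,0,0.0011,0,1],[-0.0037,0,0.0017,0,1],[-0.0037,0,0.0017,0,1]]]'

```text
clock: 26.9
position: [0.5441, 0.2172, 0.0751]
ee_rot: [0.0, -0.019, 1.0, 0.0]
contact_force: [-2.8, -0.1, 4.9]
width: -0.0002
gripper_force: 1.9
```

```bash
python3 asc.py q2 186 330 110 290 3 6
```

```text
26.9 [0.54409185 0.21718396 0.07511208] [-2.8 -0.1  4.9]
110 ................................................
116 ................................................
122 ................................................
128 ................................................
134 ................................................
140 ................................................
146 ................................................
152 ................................................
158 ................................................
164 ................................................
170 ......9999977777777777777777777777799999999.....
176 ......999999777777777777777777777779999999......
182 ......999999777777777777777777777779999999......
188 ......999999777777777777777777777779999999......
194 ......999999777777777777777777777779999999......
200 ......9999997.5.4..555445...5.44.4.9999999......
206 .......9999944....4...4.....5...5...999999......
212 .......99999..55544.5..44.55.5..55.4.99999......
218 .......96665666666666666666666666666666699......
224 .......96666666666666666666666666666666669......
230 .......9999999999666555115557779999999999.......
236 .......9999999999322555115553339999999999.......
242 .......9999967761111555114555111266699999.......
248 ........999932211112555115555111122299999.......
254 ........999622411113555114555111132259999.......
260 ........999926411111136115511111116569999.......
266 .31113..999961111111111335111111111469999..1112.
272 1111111.8511111111111113321111111111114991111111
278 111111111111111111111113321111111111111111111111
284 111111111111111111111123321111111111111111111111
```

move_arm --deltas '[[[-0.0012,0,0.0005,0,1],[-0.0025,0,0.0011,0,1],[-0.0037,0,0.0017,0,1],[-0.0037,0,0.0017,0,1]]]'

```text
clock: 27.35
position: [0.5464, 0.2173, 0.074]
ee_rot: [-0.0, -0.019, 1.0, 0.0]
contact_force: [-3.8, -0.7, 7.7]
width: -0.0003
gripper_force: 3.2
```

move_arm --deltas '[[[-0.0012,0,0.0005,0,1],[-0.0025,0,0.0011,0,1],[-0.0037,0,0.0017,0,1],[-0.0037,0,0.0017,0,1]]]'

```text
clock: 27.75
position: [0.5464, 0.2173, 0.0738]
ee_rot: [-0.003, -0.019, 1.0, -0.0]
contact_force: [-11.3, 0.3, 17.1]
width: -0.0001
gripper_force: 8.6
```

move_arm --deltas '[[[0.01,0,-0.0047,0,1],[0.025,0,-0.0117,0,1],[0.025,0,-0.04,0,1],[0.0,0,-0.07,0,1],[-0.06,0,-0.075,0,1],[-0.063,0,-0.075,0,-0.6],[-0.063,0,-0.075,0,-0.6],[-0.063,0,-0.075,0,-0.6],[-0.063,0,-0.075,0,-0.6]]]'

```text
clock: 28.65
position: [0.5986, 0.2192, 0.1316]
ee_rot: [-0.001, -0.019, 1.0, -0.0]
contact_force: [0.3, 0.5, 1.1]
width: 0.0582
gripper_force: 0.0
```

```bash
python3 asc.py q3 186 330 105 280 3 5; python3 - <<'E'
from h import *
from scipy.optimize import least_squares
g=cv2.cvtColor(cv2.imread('pics/q3.png'),cv2.COLOR_BGR2GRAY).astype(int)
for u in(246,270): print(u,'up',[(r,g[r,u]) for r in range(120,180,2)],'low',[(r,g[r,u]) for r in range(250,275)])
E
```

```text
28.65 [0.59855021 0.2191724  0.13156684] [0.3 0.5 1.1]
105 ............555555555555566655566555778.........
110 .........5566666666666666666666666669999........
115 .........9946666666666666666666666998999........
120 .........9999966666666666666666666999999........
125 .........9999966666666666666665666999999........
130 .........9955555555555555555555555555599........
135 .........9845579999999999999655555555599........
140 .........9944999999999999999999555555599........
145 .........9989999995555555599999999955799........
150 .........9999942225555555555554122455999........
155 .........999993255555555555555554155599.........
160 .........999994555555551235555555555599.........
165 ..........99998655555555555555555899999.........
170 ..........99998875555555555555558899999.........
175 ..........99999888555576643555788899999.........
180 ..........99999888799955556999888899999.........
185 ..........99999888799955556999888899999.........
190 ..........99999888799945556999888899999.........
195 ..........99999888899945556999888999999.........
200 ..........999998888999455549998889
[... 2541 characters left out ...]
166, np.int64(144)), (168, np.int64(143)), (170, np.int64(141)), (172, np.int64(141)), (174, np.int64(140)), (176, np.int64(145)), (178, np.int64(255))] low [(250, np.int64(254)), (251, np.int64(254)), (252, np.int64(254)), (253, np.int64(254)), (254, np.int64(255)), (255, np.int64(254)), (256, np.int64(254)), (257, np.int64(255)), (258, np.int64(254)), (259, np.int64(254)), (260, np.int64(254)), (261, np.int64(255)), (262, np.int64(251)), (263, np.int64(255)), (264, np.int64(255)), (265, np.int64(255)), (266, np.int64(255)), (267, np.int64(162)), (268, np.int64(61)), (269, np.int64(54)), (270, np.int64(57)), (271, np.int64(57)), (272, np.int64(56)), (273, np.int64(54)), (274, np.int64(55))]
```

```bash
python3 - <<'E'
from h import *
from scipy.optimize import least_squares
yaw=np.radians(2.1);d=np.array([np.cos(yaw),np.sin(yaw)])
def go(fn,rows):
    s=np.load(fn,allow_pickle=True).item();c=cam('wrist',s)
    def pts(p):
        h,z,th=p;C=np.array([*(np.array([.5975,.219])+h*d),z])
        u=np.array([*(-np.cos(th)*d),np.sin(th)]);n=np.array([*(np.sin(th)*d),np.cos(th)])
        return np.array([C+.055*u+.02*n,C-.055*u+.02*n,C+.055*u-.02*n]),C
    r=least_squares(lambda p:proj(c,pts(p)[0])[:,1]-rows,[0,.086,.43]);C=pts(r.x)[1];print(fn,C.round(4),np.degrees(r.x[2]).round(2))
    # fixed pitch 25
    r=least_squares(lambda p:proj(c,pts([*p,np.radians(25)])[0])[:,1]-rows,[0,.086]);C=pts([*r.x,np.radians(25)])[1];print('  25deg:',C.round(4),r.fun.round(2))
go('q1.npy',np.array([166.8,260.8,136.8]))
go('q3.npy',np.array([177,267,145.5]))
E
```

```text
q1.npy [0.6014 0.2191 0.0875] 24.24
  25deg: [0.6008 0.2191 0.0891] [ 0.52 -0.19 -0.46]
q3.npy [0.6093 0.2194 0.0846] 24.77
  25deg: [0.6091 0.2194 0.0851] [ 0.16 -0.06 -0.14]
```

Pitch is 24.8° and the implied bed origin is (0.601, 0.218, 0.067), which fits the base centre and the 68 mm height. The push was blocked at the stop, so the bar is home.

move_arm --deltas '[[[0,0,-0.04,0,-0.6],[0,0,-0.06,0,-0.6],[0,0,-0.06,0,-0.6],[0,0,-0.06,0,-0.6]]]'

```text
clock: 29.1
position: [0.5995, 0.2193, 0.18]
ee_rot: [-0.0, -0.019, 1.0, 0.0]
contact_force: [0.3, -0.3, 0.0]
width: 0.0681
gripper_force: 0.0
```

```bash
python3 -c "
from rig import manip
print(manip.sign_off())"
```

```text
the job is handed in; nothing more can be done
None
```

I rolled the bar twice until its groove faced up, laid it in the rest against the stop and let go of it, then handed the job in at about 29 s; the sign-off gave no verdict.

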